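Hold the test-eye block in the corner of the calibration base

ROBOT

A 6-joint arm with a two-finger parallel gripper is mounted at the origin on a cart in front of the work surface, level with it; the furniture and walls round the work are solid. World frame = base frame: x ahead of the robot, y to its left, z up, the work surface at z = 0. Lengths are in mm, angles in rad, forces in N, time in s.
With the tool pointing down it reaches from about 300 to 775 mm from the base axis. Payload 14.6 kg.
Tool frame: the origin (TCP) lies midway between the tips of the shut fingers; the grasp point (between the pads) lies 19 mm behind it (manip.grip_depth is the distance from the TCP to the grasp point, in mm); x points along the fingers, y is the direction in which the jaws open and shut, and the axes are right-handed (so a half turn about x gives the same grasp; the last joint's range is limited). The gripper opens to 94 mm and grips with 3 to 60 N. Pads are 16 mm wide; open, the fingers measure 119 mm over their backs; the gripper's body (75 mm by 177 mm) begins 78 mm behind the grasp point.
Start: joints at [-1.265, 0.3, 1.521, -0, 1.321, -0.067], TCP at [200.316, -512.213, 174.746] pointing down, gripper open.
Joint ranges: [-3.03, 3.03], [-0.79, 2.21], [0.23, 2.52], [-1.04, 4.18], [0, 3.07], [-2.55, 2.55]. Speed limits (rad/s): [2.22, 2.22, 2.57, 3.14, 3.14, 3.14].

INTERFACE

Orientations are given as [roll, pitch, yaw] about the fixed x, y, z axes, in that order (R = Rz(yaw) Ry(pitch) Rx(roll)).
In Python, from cell import readout, cams, ticket, manip gives the robot as it stands. The module is installed in compiled form; this text tells all that it offers.
- The arm moves only by the tool apply_moves, never from a script. Its argument "plan" is one flat list of numbers, 7 for each row, row after row: the turn, a rotation vector about the tool's x, y, z in rad, then the shift along the tool's x, y, z in m, then the opening in per cent of the stroke, from 0 (shut) to 100 (fully open). In form: [wx, wy, wz, x, y, z, fingers, wx, wy, wz, x, y, z, fingers, ...]. A call has 1 to 5 rows; each row shifts and turns the commanded pose from where the row before left it, along the tool's axes as they then stand; what a row does not reach is not made up. A row lasts 1/8 s, in which the tool goes at most 62.5 mm and 10.7 degrees, less where a joint would pass 70% of its speed; a pose out of reach is approached as far as the arm can. A call with a gripper value outside its range is refused whole. The fingers move at their own pace and stop on an object; "force" is the grip in N (left out, the last holds). Time passes only in rows, so rows that do not move let the fingers close. It gives the time, the measured TCP pose, the force and the opening at its end, in the units of the state.
- readout.read_state(): the state, without advancing time (a new reading comes with each control period).
- cams.camera(name): name is "side" or "top" or "wrist"; returns a dict with "image" (400x640x3 uint8, red, green, blue), "fovy" (degrees; the focal length in pixels is half the picture's height over the tangent of half this angle, whatever the lens; pixels are square), "cx", "cy" (the principal point, pixels), "position" and "orientation" of the camera in the world; the wrist camera has in their place "T_tool_cam" (4x4, takes a point from camera to tool coordinates, whose origin is the TCP and whose axes are the tool frame's). Camera axes: x right, y down, z forward; pixel columns grow to the right and rows downward; lengths in mm; the calibration is good to about 2 mm. A picture is of the moment at which its call begins: read the wrist's pose just before it. There is no depth.
- ticket.sign_off(): hands the job in, once; it reports no verdict.
The state is a dict: "clock": time; "joints": joint angles; "qd": joint speeds; "effort": joint torques, N m; "eef_pos": TCP position; "eef_rot": TCP orientation; "wrist_force": force on the tool from outside, world axes, zero at the start; "moment": the same for the moment, N m; "finger_gap": finger opening in mm.
Only numpy, scipy, OpenCV 4.12 (cv2) and the standard library are available. Lean on these libraries where they do the work, as an engineer would, in place of code of your own. Each camera call takes 0.05 s, during which the arm holds its last target.

TASK

Pick up the silver test-eye block and stand it upright on the grey calibration base with its black lens pointing away from the blue back fence; then press it into the corner, so that its plain back lies flush against the blue fence and its side flush against the dark side fence at the same time, pushing firmly on both without ramming them. Finish while still holding it pressed there in the gripper for the laser check; do not let go. Leave the red trial lens, black pot, lens case and penlight where they are.

Things in the scene. Friction and masses are not known exactly. Their poses are not given: they have to be found in the camera images.
- test_block: silver aluminium block, about 0.25 kg (varies), 60 (x) x 44 (y) x 50 (z) mm, standing loose on the worktop; origin at the centre of its underside, z up. A black lens barrel (28 mm across, 11 mm long, its axis 28 mm above the underside) sticks out of its front, the -x face; the +x face is its plain back, the +y face its left side. Grasp it across its 44 mm width (y).
- block_center (a point): centre of the silver block, half-way up (25 mm above its underside); same axes as the block
- lens_tip (a point): tip of the lens barrel, 42 mm from the block's centre line towards -x, 28 mm above its underside
- base: grey calibration base, fixed to the worktop, a flat plate 130 (x) x 120 (y) x 8 mm; origin at the centre of its underside; x points to the blue back fence, y to the dark side fence. Its place and yaw vary. The plate and both fences are smooth and slippery (friction about 0.2)
- fence_corner (a point): the point on the base's top face (8 mm above the worktop) where the planes of the two fences' inner faces meet; axes as the base: the blue fence's inner face is the plane x = 0, the dark fence's inner face the plane y = 0, the free space lies towards -x and -y. A block fully home in the corner has its underside at z = 0 here and its centre line at x = -30 mm, y = -22 mm
- back_fence: blue rigid bar on the base, 14 (x) x 80 (y) x 16 mm high (top 24 mm above the worktop), origin at the centre of its underside; its inner face looks to -x of the base
- side_fence: dark steel rigid bar on the base, 60 (x) x 14 (y) x 16 mm high (top 24 mm above the worktop), origin at the centre of its underside; its inner face looks to -y of the base. 5 mm of each fence is cut away at the corner
- red_lens: bystander: red trial lens in a ring with a handle, 39 x 54 x 6 mm, lying flat
- black_pot: bystander: round black pot, 66 mm across, 33 mm high
- case: bystander: lens case with a white and a blue cap, 36 x 72 x 18 mm
- light: bystander: black penlight, 17 x 114 x 19 mm, lying down
Things that resemble listed ones, but are neither listed nor needed, are in the scene too. What is shaped like the test_block but yellow is not meant.

How it is judged:
By the outcome, as a careful person would: the job done as asked, in the order asked, and still so for the second after the job is handed in, while the arm keeps its last pose, push and grip.
It also fails if it takes over 42 s, if anything falls off the work surface, if the arm or the gripper's body presses on something with over 40 N, if the wrist force passes 120 N, or if a joint passes its speed limit or range.

## Working session

There is one attempt and no reset: what is moved stays moved. The work goes in short steps, Python scripts to look and compute and a tool call to move; the robot and the scene stay as the last step left them, time stands still between calls to the robot, and variables do not carry over. Pictures are saved under pics/ and viewed, and the job is handed in when it is done.

Besides the shell and the picture viewer there is one more tool, called after ">>>" by a JSON object that holds its "method" and its "body". apply_moves: Moves the arm, as the interface text tells. Its arguments: {"type":"object","properties":{"plan":{"type":"array","items":{"type":"number"}},"force":{"type":"number"}},"required":["plan"]}

```bash
mkdir -p pics; ls
python3 - <<'E'
from cell import readout,cams,manip
import cv2
s=readout.read_state();print(s)
print(manip.grip_depth)
for n in("side","top","wrist"):
    c=cams.camera(n);im=c.pop("image");print(n,c);cv2.imwrite(f"pics/{n}0.png",im[:,:,::-1])
E
```

```text
pics
{'clock': 0.0, 'joints': array([-1.26457711e+00,  3.00435241e-01,  1.52156705e+00,  1.01511727e-05,
        1.32070053e+00, -6.66134874e-02]), 'qd': array([ 0.00081719, -0.00074805,  0.00043992,  0.00031228, -0.00162437,
        0.00166425]), 'effort': array([ 1.29954356e-04, -5.31808734e+01, -3.52736843e+01,  7.08307000e-02,
        2.43933045e-02, -8.85335999e-05]), 'eef_pos': array([ 200.2455585 , -511.93954415,  174.21195514]), 'eef_rot': array([-1.64626643,  1.56968612,  1.86815641]), 'wrist_force': array([-0.81855631, -0.00497451,  0.08127882]), 'moment': array([-0.00133594, -0.00353706, -0.03650274]), 'finger_gap': 94.03678457006633}
18.8
side {'fovy': 47.845038032539215, 'cx': 318.72783792335565, 'cy': 204.06512297534474, 'position': array([214.1521658 , 762.33899663, 350.47181567]), 'orientation': array([-1.93862329,  0.00721734, -2.70307157])}
top {'fovy': 52.86305315614681, 'cx': 315.3464268216535, 'cy': 203.71068734225483, 'position': array([439.87209311,  68.85728639, 901.51633946]), 'orientation': array([-3.01279768, -0.03328949, -1.54635422])}
wrist {'fovy': 62.274849122664776, 'cx': 324.46878489340094, 'cy': 201.04381130774618, 'T_tool_cam': array([[ 8.32206103e-04, -2.37344686e-01,  9.71425143e-01,
        -2.08862540e+02],
       [ 9.99999403e-01, -4.89951132e-04, -9.76393200e-04,
         1.12020964e+00],
       [ 7.07692585e-04,  9.71425376e-01,  2.37344136e-01,
        -6.86566932e+01],
       [ 0.00000000e+00,  0.00000000e+00,  0.00000000e+00,
         1.00000000e+00]])}
```

View pics/top0.png

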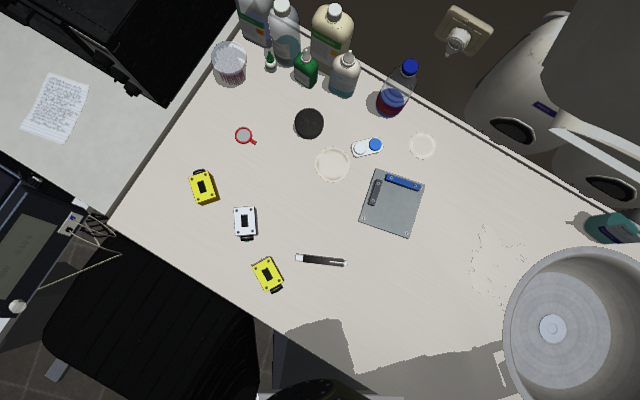

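View pics/side0.png

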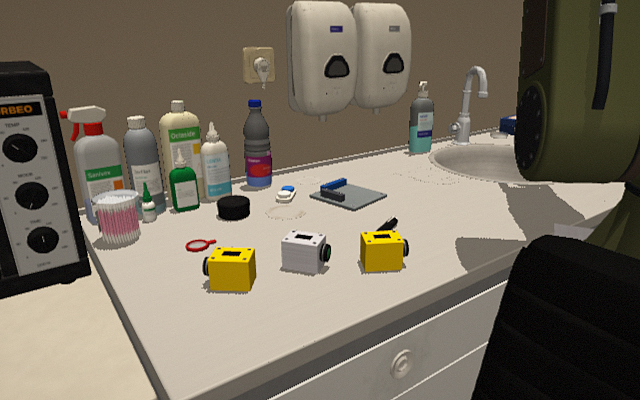

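View pics/wrist0.png

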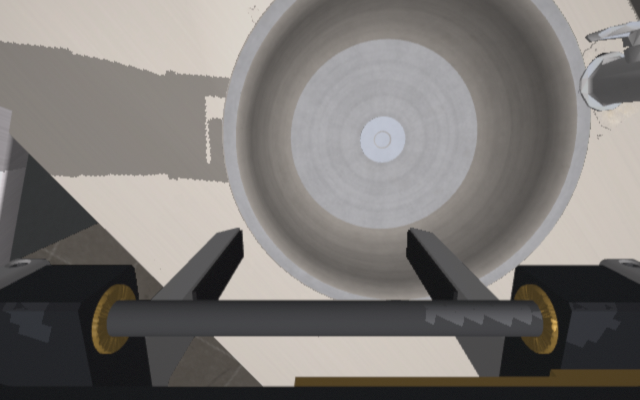

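Top view: three block-shaped things are silver (245,223), yellow (203,187) and yellow (268,274). Only the silver one fits. The base is at (393,203), with its blue fence at (404,182) and its dark fence at (375,192). I'll confirm with a crop and measure.

```bash
cat > h.py <<'E'
import numpy as np,cv2
from scipy.spatial.transform import Rotation as R
def rot(e): return R.from_euler('xyz',e).as_matrix()
def campose(c,s=None):
    if 'T_tool_cam' in c:
        T=np.eye(4);T[:3,:3]=rot(s['eef_rot']);T[:3,3]=s['eef_pos'];T=T@c['T_tool_cam'];return T[:3,:3],T[:3,3]
    return rot(c['orientation']),np.array(c['position'])
def foc(c): return 200/np.tan(np.radians(c['fovy'])/2)
def onplane(c,uv,z,s=None):
    Rm,p=campose(c,s);uv=np.atleast_2d(uv).astype(float);f=foc(c)
    d=np.c_[(uv[:,0]-c['cx'])/f,(uv[:,1]-c['cy'])/f,np.ones(len(uv))]@Rm.T
    return p+d*((z-p[2])/d[:,2])[:,None]
def proj(c,P,s=None):
    Rm,p=campose(c,s);q=(np.atleast_2d(P)-p)@Rm;return np.c_[q[:,0]/q[:,2]*foc(c)+c['cx'],q[:,1]/q[:,2]*foc(c)+c['cy']]
E
python3 - <<'E'
from h import *
from cell import cams
c=cams.camera("top");im=c['image'][:,:,::-1]
a=cv2.resize(im[190:260,210:280],None,fx=8,fy=8,interpolation=cv2.INTER_NEAREST)
cv2.imwrite('pics/cropA.png',a)
a=cv2.resize(im[160:245,350:435],None,fx=7,fy=7,interpolation=cv2.INTER_NEAREST)[:595]
cv2.imwrite('pics/cropB.png',a)
hsv=cv2.cvtColor(im,cv2.COLOR_BGR2HSV)
print(onplane(c,[[245,222],[247,237],[393,203],[404,182],[375,192]],[50,28,8,24,24]))
# blue
m=cv2.inRange(hsv,(95,120,40),(125,255,255));m[:165]=0;m[200:]=0;m[:,:375]=0;m[:,430:]=0
k=max(cv2.findContours(m,0,1)[0],key=cv2.contourArea);print('blue',cv2.minAreaRect(k))
E
```

```text
[[ 507.69493689  190.73886541   50.        ]
 [ 477.18846837  188.08637106   28.        ]
 [ 563.00446652 -133.21097042    8.        ]
 [ 608.81853519 -154.33923702   24.        ]
 [ 584.27887733  -89.3807391    24.        ]]
blue ((402.2852783203125, 182.17568969726562), (36.05485916137695, 6.832976341247559), 19.09349250793457)
```

View pics/cropA.png

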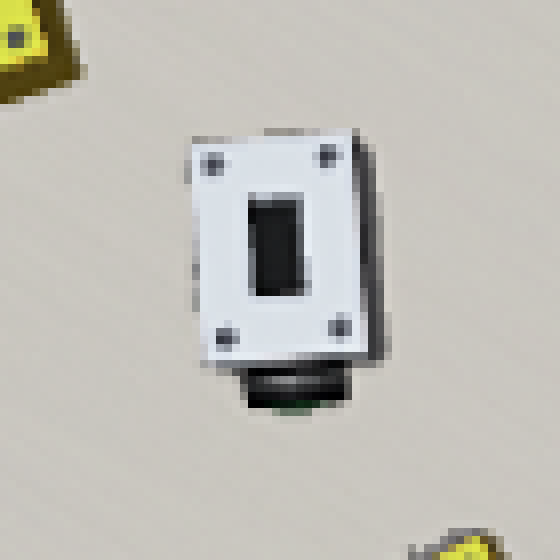

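View pics/cropB.png

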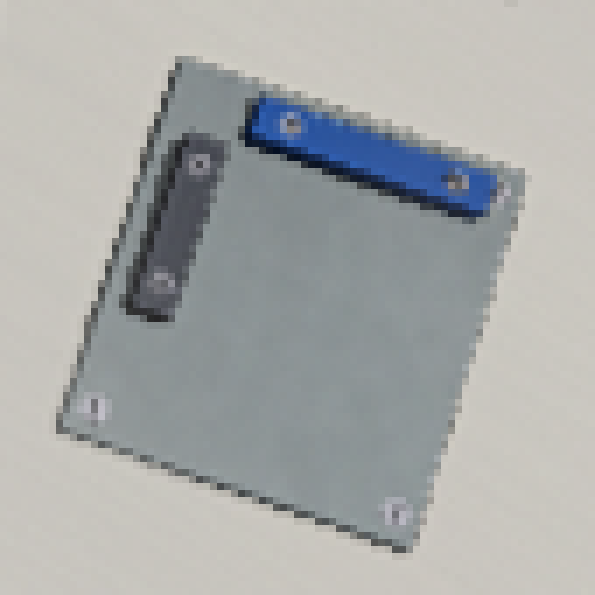

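Run:
```python
from h import *
from cell import cams,readout
c=cams.camera("top");s=readout.read_state()
def ang(v):return np.degrees(np.arctan2(v[1],v[0]))
A=np.array([[192,143],[357,130],[370,352],[206,366]])/8+[210,190]-.5
P=onplane(c,A,50)[:,:2];print(P,P.mean(0),'x dir',ang(P[0]+P[1]-P[2]-P[3]),'ydir',ang(P[0]+P[3]-P[1]-P[2]),np.linalg.norm(P[0]-P[3]),np.linalg.norm(P[0]-P[1]))
B=np.array([[180,58],[524,175],[410,552],[60,430]])/7+[350,160]-.5
P=onplane(c,B,8)[:,:2];print(P,P.mean(0),'x dir',ang(P[0]+P[1]-P[2]-P[3]),'ydir',ang(P[0]+P[3]-P[1]-P[2]),np.linalg.norm(P[0]-P[3]),np.linalg.norm(P[0]-P[1]))
# blue: inner top edge ends, dark inner top edge ends
F=np.array([[246,140],[475,215],[217,150],[172,320]])/7+[350,160]-.5
P=onplane(c,F,24)[:,:2];print(P,ang(P[0]-P[1]),ang(P[2]-P[3]))
print(rot(s['eef_rot']))
```

```text
[[538.06310474 216.41490315]
 [542.77173313 173.09259716]
 [484.06720844 167.10660568]
 [479.27393996 209.79343218]] [511.04399657 191.60188454] x dir 6.124592665333804 ydir 96.30421220017057 59.160880429607 43.57744115088727
[[ 642.78052136  -92.46080105]
 [ 607.54763627 -205.05760571]
 [ 484.31875341 -167.04844631]
 [ 520.28613834  -54.56292414]] [ 563.73326235 -129.7824443 ] x dir -17.16658268932236 ydir 72.4462796616296 128.22294235490065 117.98049250146244
[[ 613.15335909 -110.85272322]
 [ 591.13242697 -184.26481512]
 [ 609.62987098 -101.57061017]
 [ 554.64763027  -87.47445388]] 73.30268579290991 -14.379581600096428
[[-1.40353153e-04  3.64237979e-01 -9.31305898e-01]
 [ 5.08499998e-04 -9.31305760e-01 -3.64238002e-01]
 [-9.99999861e-01 -5.24691000e-04 -5.45033117e-05]]
```

```bash
cat >> h.py <<'E'
def todo(s,pos,yang):
    """remaining shift in tool axes (mm) and turn (rad, tool) to reach pos with tool x down and tool y at yang deg"""
    Rt=rot(s['eef_rot']);y=np.array([np.cos(np.radians(yang)),np.sin(np.radians(yang)),0]);x=np.array([0,0,-1.]);
    Rg=np.c_[x,y,np.cross(x,y)]
    w=R.from_matrix(Rt.T@Rg).as_rotvec()
    d=np.array(pos)-s['eef_pos']
    print('turn',w.round(4),'shift in present axes',(Rt.T@d).round(1),'in goal axes',(Rg.T@d).round(1))
E
python3 - <<'E'
from h import *
from cell import readout
todo(readout.read_state(),[511,191.6,150],-83.8)
E
```

```text
turn [0.2646 0.     0.0005] shift in present axes [  24.8 -542.2 -545.7] in goal axes [  24.5 -666.  -384.9]
```

>>> {"method": "apply_moves", "body": {"plan": [0.1325,0,0,0,0,0,100,0.132,0,0,0,0,0,100,0,0,0,0.002,-0.05,-0.029,100,0,0,0,0.002,-0.05,-0.029,100,0,0,0,0.002,-0.05,-0.029,100], "force": 40}}

```text
clock: 0.88
eef_pos: [270.9, -352.0, 168.6]
eef_rot: [-2.964, 1.571, 0.285]
wrist_force: [0.5, -0.2, 0.9]
finger_gap: 94.2
```

>>> {"method": "apply_moves", "body": {"plan": [0,0,0,0.002,-0.05,-0.029,100,0,0,0,0.002,-0.05,-0.029,100,0,0,0,0.002,-0.05,-0.029,100,0,0,0,0.002,-0.05,-0.029,100,0,0,0,0.002,-0.05,-0.029,100]}}

```text
clock: 1.5
eef_pos: [388.2, -87.7, 158.9]
eef_rot: [2.713, 1.57, -0.32]
wrist_force: [0.9, -1.6, -0.7]
finger_gap: 94.1
```

Run:
```python
from h import *
from cell import readout
s=readout.read_state();print(s['clock'],s['joints'],s['eef_pos'],s['qd'])
todo(s,[511,191.6,150],-83.8)
```

```text
1.5 [-3.14241073e-01 -3.18040966e-02  1.93560133e+00 -4.41534125e-06
  1.23708526e+00  1.14840588e+00] [388.17994932 -87.67920231 158.91832287] [ 1.17857637  0.16374756 -0.11880783  0.00133668 -0.04709681  1.16967791]
turn [-0.0001 -0.0006 -0.0003] shift in present axes [   8.9 -264.4 -152.2] in goal axes [   8.9 -264.4 -152.3]
```

>>> {"method": "apply_moves", "body": {"plan": [0,0,0,0.008,-0.053,-0.0305,100,0,0,0,0.008,-0.053,-0.0305,100,0,0,0,0.008,-0.053,-0.0305,100,0,0,0,0.008,-0.053,-0.0305,100,0,0,0,0.008,-0.053,-0.0305,100]}}

```text
clock: 2.12
eef_pos: [511.2, 192.5, 118.5]
eef_rot: [3.014, 1.571, -0.019]
wrist_force: [0.1, -0.4, -0.6]
finger_gap: 94.2
```

>>> {"method": "apply_moves", "body": {"plan": [0,0,0,0,0,0,100,0,0,0,0,0,0,100]}}

```text
clock: 2.38
eef_pos: [510.3, 190.1, 118.5]
eef_rot: [0.389, 1.57, -2.644]
wrist_force: [-0.1, -0.1, 0.6]
finger_gap: 93.9
```

Run:
```python
from h import *
from cell import readout,cams
s=readout.read_state();print(s['clock'],s['joints'],s['eef_pos'],s['qd'])
c=cams.camera('wrist');im=c['image'][:,:,::-1].copy();cv2.imwrite('pics/w1raw.png',im)
print(proj(c,[[511,191.6,50],[481,188.4,28]],s))
todo(s,[511,191.6,21],-83.8)
```

```text
2.375 [ 2.89362176e-01  3.40695027e-01  1.60304466e+00 -1.57524246e-04
  1.19854738e+00  1.75154883e+00] [510.34913662 190.08174988 118.5444748 ] [-0.02115149 -0.02520273  0.00911856  0.00209423  0.00069986  0.00056412]
[[321.88226883 201.32302698]
 [322.0781829  226.64983209]]
turn [ 0.0005  0.0007 -0.0003] shift in present axes [97.5 -1.5 -0.9] in goal axes [97.5 -1.4 -0.8]
```

View pics/w1raw.png

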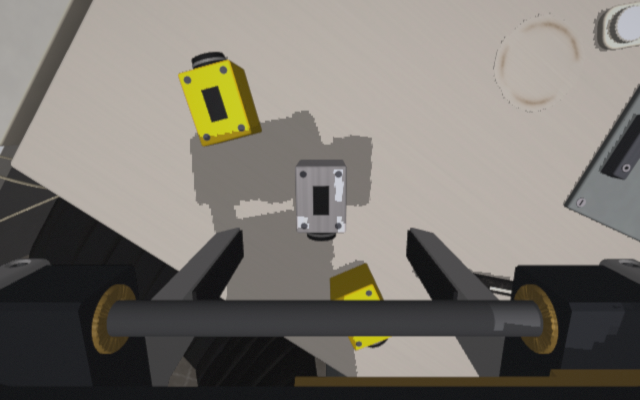

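The silver block is centred at (321,200), 1 px from the prediction, and square to the jaws with its lens at the image bottom. Descending.

>>> {"method": "apply_moves", "body": {"plan": [0,0,0,0.04,-0.001,-0.001,100,0,0,0,0.035,0,0,100,0,0,0,0.023,0,0,100,0,0,0,0,0,0,100,0,0,0,0,0,0,100]}}

```text
clock: 3.05
eef_pos: [512.3, 191.2, 22.2]
eef_rot: [-2.971, 1.569, 0.278]
wrist_force: [0.2, 0.4, 0.6]
finger_gap: 94.2
```

>>> {"method": "apply_moves", "body": {"plan": [0,0,0,0,0,0,0,0,0,0,0,0,0,0,0,0,0,0,0,0,0,0,0,0,0,0,0,0,0,0,0,0,0,0,0], "force": 55}}

```text
clock: 3.68
eef_pos: [511.6, 191.6, 20.7]
eef_rot: [0.315, 1.571, -2.718]
wrist_force: [-0.1, -0.1, 1.1]
finger_gap: 47.4
```

>>> {"method": "apply_moves", "body": {"plan": [0,0,0,0,0,0,0,0,0,0,0,0,0,0]}}

```text
clock: 3.92
eef_pos: [511.6, 191.5, 20.7]
eef_rot: [-0.353, 1.571, 2.897]
wrist_force: [0.7, -0.6, 0.1]
finger_gap: 27.5
```

Run:
```python
from h import *
from cell import readout,cams
s=readout.read_state();print(s['clock'],s['eef_pos'],s['finger_gap'],s['wrist_force'],s['effort'])
im=cams.camera('wrist')['image'][:,:,::-1];cv2.imwrite('pics/w2.png',im)
im=cams.camera('side')['image'][:,:,::-1];cv2.imwrite('pics/s2.png',cv2.resize(im[180:320,180:440],None,fx=3,fy=3))
```

```text
3.925 [511.5801533  191.54557831  20.73618319] 27.46539089228917 [ 0.70785206 -0.58501422  0.05178951] [ 2.56612075e-03 -5.68756485e+01 -2.95439941e+01  1.92122607e-03
 -7.52288592e-02  4.67920086e-05]
```

View pics/w2.png

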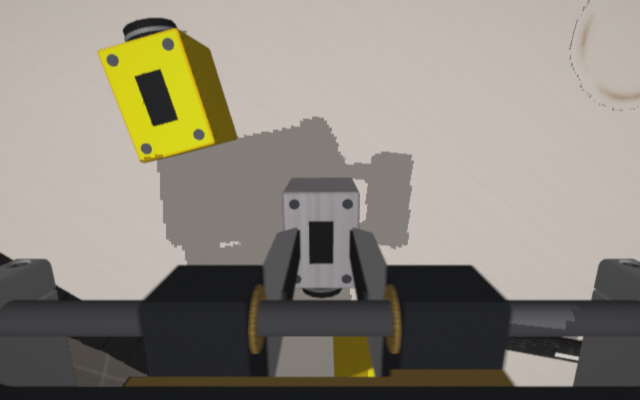

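View pics/s2.png

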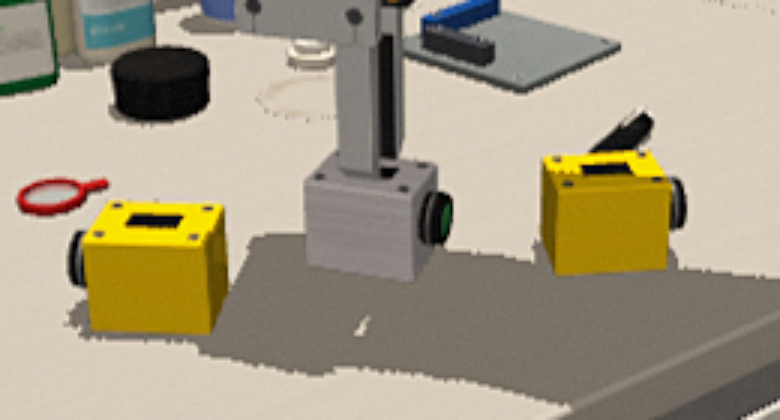

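Run:
```python
from h import *
from cell import readout,cams
s=readout.read_state();Rt=rot(s['eef_rot']);p=s['eef_pos']
print(s['clock'],p,s['finger_gap'],s['wrist_force'],s['moment'])
c=cams.camera('wrist');sd=cams.camera('side');t=cams.camera('top')
g=s['finger_gap']/2
for x in(0,-10,-20,-30,-40):
  P=np.array([[x,y,z] for y in(-g-12,-g,g,g+12) for z in(-8,8)])@Rt.T+p
  print(x,'W',proj(c,P,s)[:, :].round().astype(int).tolist());print('   S',((proj(sd,P)-[180,180])*3).round().astype(int).tolist())
im=t['image'][:,:,::-1];cv2.imwrite('pics/t2.png',cv2.resize(im[150:300,190:320],None,fx=4,fy=4))
im=sd['image'][:,:,::-1];cv2.imwrite('pics/s3.png',cv2.resize(im[200:280,260:360],None,fx=7,fy=7,interpolation=0))
cs=[[ -30,-22],[-30,22],[30,22],[30,-22]];a=np.radians(6.2);M=np.array([[np.cos(a),-np.sin(a)],[np.sin(a),np.cos(a)]])
Q=np.array(cs)@M.T+[511,191.6]
print('block top S',((proj(sd,np.c_[Q,[50]*4])-[180,180])*3).round(),'bot',((proj(sd,np.c_[Q,[0]*4])-[180,180])*3).round())
print('block top W',proj(c,np.c_[Q,[50]*4],s).round())
```

```text
4.025 [511.56650903 191.52894498  20.72234969] 19.41569267698763 [-0.05243052 -1.0319564  -0.15979787] [ 0.01686341  0.03452473 -0.002391  ]
0 W [[290, 216], [291, 239], [308, 216], [309, 239], [338, 216], [338, 239], [356, 216], [356, 239]]
   S [[341, 232], [370, 237], [349, 222], [378, 227], [363, 206], [390, 211], [370, 197], [398, 201]]
-10 W [[289, 220], [289, 244], [308, 220], [308, 244], [339, 220], [338, 244], [358, 220], [357, 244]]
   S [[340, 215], [369, 220], [349, 205], [377, 210], [362, 190], [390, 194], [370, 180], [398, 184]]
-20 W [[287, 225], [287, 250], [307, 225], [307, 250], [339, 225], [339, 250], [359, 225], [359, 250]]
   S [[340, 198], [369, 202], [348, 188], [377, 192], [362, 173], [390, 177], [370, 164], [397, 168]]
-30 W [[285, 230], [286, 257], [306, 230], [306, 257], [340, 230], [340, 257], [361, 230], [360, 257]]
   S [[339, 180], [368, 184], [348, 171], [377, 175], [361, 156], [390, 160], [369, 147], [397, 151]]
-40 W [[283, 236], [283, 264], [305, 236], [305, 264], [341, 236], [341, 264], [363, 236], [362, 264]]
   S [[339, 162], [368, 167], [347, 153], [376, 157], [361, 139], [389, 142], [369, 130], [397, 134]]
block top S [[437. 157.]
 [410. 192.]
 [300. 176.]
 [333. 143.]] bot [[438. 241.]
 [411. 280.]
 [304. 262.]
 [335. 225.]]
block top W [[360. 291.]
 [286. 291.]
 [283. 193.]
 [362. 193.]]
```

View pics/s3.png

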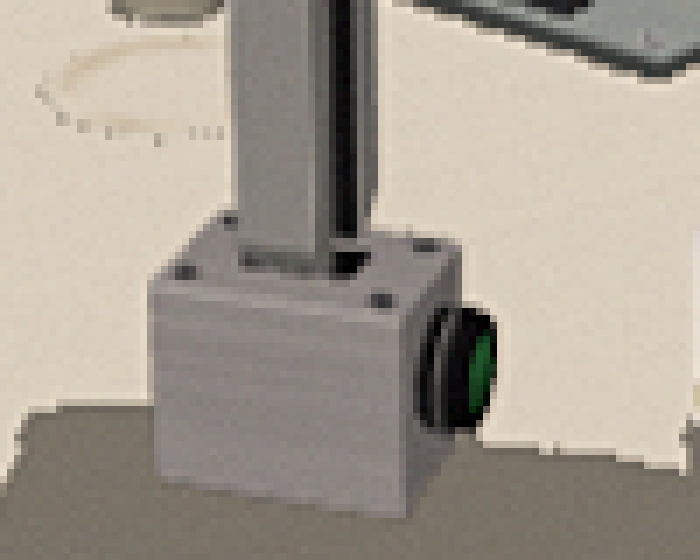

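View pics/t2.png

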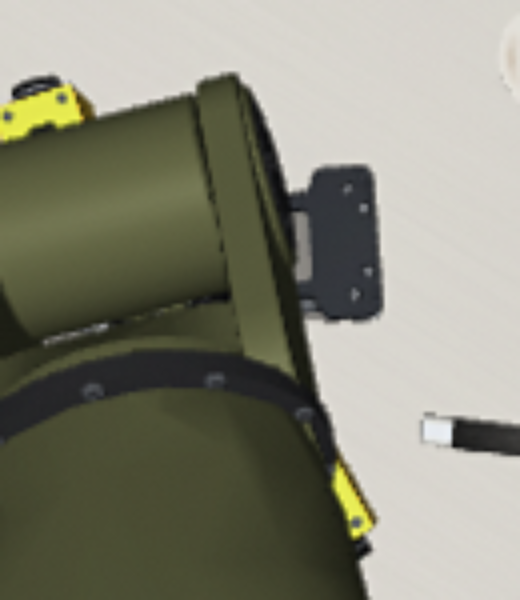

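The fingers closed past 44 mm without touching anything. Both views put the visible fingertips about 37 mm behind the reported TCP. In the side crop the tip edge is at (240–330,250), so at z≈58, hanging above the block. I'll reopen, verify, and go lower by what the images show.

>>> {"method": "apply_moves", "body": {"plan": [0,0,0,0,0,0,100,0,0,0,0,0,0,100,0,0,0,0,0,0,100,0,0,0,0,0,0,100,0,0,0,0,0,0,100]}}

```text
clock: 4.8
eef_pos: [511.6, 191.6, 20.7]
eef_rot: [0.344, 1.571, -2.689]
wrist_force: [0.3, 0.5, -0.1]
finger_gap: 54.0
```

>>> {"method": "apply_moves", "body": {"plan": [0,0,0,0,0,0,100,0,0,0,0,0,0,100,0,0,0,0,0,0,100,0,0,0,0,0,0,100]}}

```text
clock: 5.3
eef_pos: [511.6, 191.5, 20.7]
eef_rot: [-0.312, 1.571, 2.938]
wrist_force: [0.4, 0.4, 0.4]
finger_gap: 92.7
```

Run:
```python
from h import *
from cell import readout,cams
s=readout.read_state();Rt=rot(s['eef_rot']);p=s['eef_pos']
print(s['clock'],p,s['finger_gap'],s['wrist_force'])
c=cams.camera('wrist');sd=cams.camera('side')
g=s['finger_gap']/2
for x in(0,-20,-30,-40,-50):
  P=np.array([[x,y,z] for y in(-g-12.5,-g,g,g+12.5) for z in(-8,8)])@Rt.T+p
  print(x,'W',proj(c,P,s)[:, :].round().astype(int).tolist());print('   S',((proj(sd,P)-[230,180])*5).round().astype(int).tolist())
im=sd['image'][:,:,::-1];cv2.imwrite('pics/s4.png',cv2.resize(im[180:290,230:380],None,fx=5,fy=5,interpolation=0))
cv2.imwrite('pics/w4.png',c['image'][:,:,::-1])
```

```text
5.3 [511.55505362 191.53536972  20.72074009] 92.73687814936407 [0.37431306 0.38214033 0.42782778]
0 W [[234, 216], [235, 239], [253, 216], [254, 239], [394, 216], [393, 239], [413, 216], [411, 239]]
   S [[271, 443], [321, 452], [287, 424], [337, 432], [393, 297], [438, 304], [406, 282], [450, 289]]
-20 W [[225, 225], [227, 250], [245, 225], [247, 250], [401, 225], [399, 250], [422, 225], [420, 250]]
   S [[269, 383], [320, 391], [285, 365], [335, 372], [392, 243], [437, 249], [405, 229], [450, 235]]
-30 W [[219, 230], [222, 257], [241, 230], [243, 257], [405, 230], [403, 257], [427, 230], [425, 257]]
   S [[268, 353], [319, 361], [284, 335], [334, 342], [392, 216], [437, 222], [405, 202], [449, 208]]
-40 W [[214, 236], [216, 264], [237, 236], [239, 264], [409, 236], [407, 264], [432, 236], [430, 264]]
   S [[266, 322], [318, 330], [283, 304], [334, 312], [391, 188], [437, 194], [404, 175], [449, 180]]
-50 W [[207, 243], [210, 272], [232, 243], [234, 272], [414, 243], [412, 272], [438, 243], [436, 272]]
   S [[265, 291], [317, 298], [282, 273], [333, 281], [391, 160], [437, 166], [404, 147], [449, 152]]
```

View pics/s4.png

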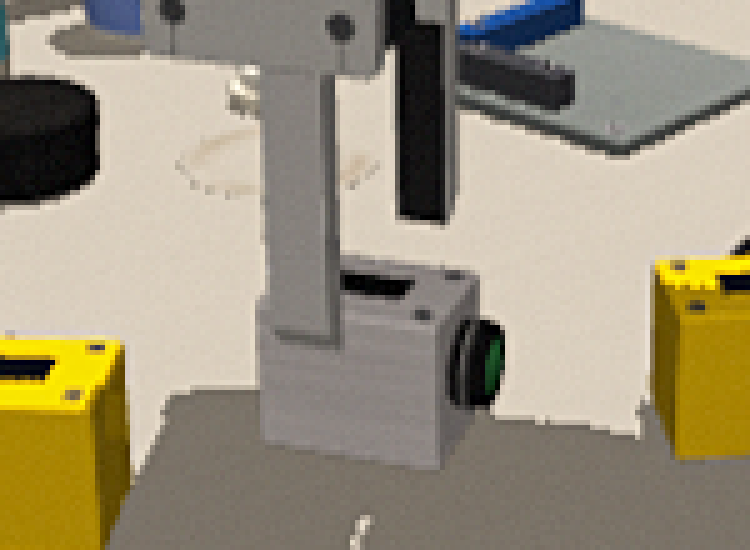

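View pics/w4.png

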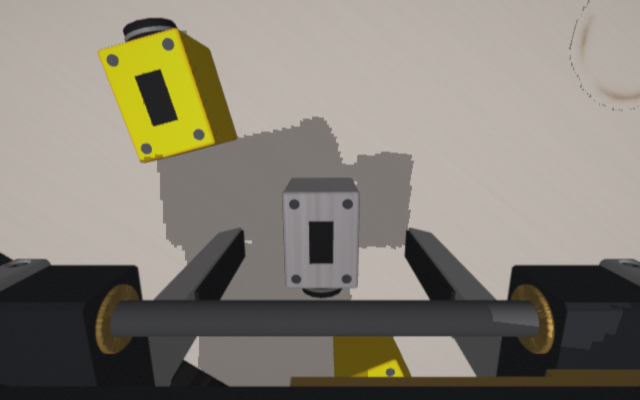

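Tips now: the side crop shows the near tip edge at (275–338,332–345) and the far tip at (397–450,218). The wrist shows tips at (243,230) and (407,230). Together they put the tips about 32 mm behind the TCP, at z≈52. The block at (321,235) is still in place and centred. Descending 30 mm more in small steps.

>>> {"method": "apply_moves", "body": {"plan": [0,0,0,0.01,0,0,100,0,0,0,0.01,0,0,100,0,0,0,0.01,0,0,100,0,0,0,0,0,0,100,0,0,0,0,0,0,100]}}

```text
clock: 6.02
eef_pos: [511.7, 191.6, -9.2]
eef_rot: [-2.804, 1.571, 0.446]
wrist_force: [0.1, -0.3, -0.6]
finger_gap: 93.7
```

Run:
```python
from h import *
from cell import readout,cams
s=readout.read_state();Rt=rot(s['eef_rot']);p=s['eef_pos']
print(s['clock'],p,s['finger_gap'],s['wrist_force'])
c=cams.camera('wrist');sd=cams.camera('side')
g=s['finger_gap']/2
for z in(10,15,20,25,30):
  P=np.array([[p[2]-z,y,zz] for y in(-g-12.5,-g,g,g+12.5) for zz in(-8,8)])@Rt.T+p
  print(z,P[0],'S',((proj(sd,P)-[230,180])*5).round().astype(int).tolist())
im=sd['image'][:,:,::-1];cv2.imwrite('pics/s5.png',cv2.resize(im[180:290,230:380],None,fx=5,fy=5,interpolation=0))
cv2.imwrite('pics/w5.png',c['image'][:,:,::-1])
```

```text
6.025 [511.66649942 191.57958657  -9.16956444] 93.72661356364449 [ 0.10945919 -0.27494868 -0.59892292]
10 [513.20095738 251.45924086  10.00194657] S [[271, 476], [321, 484], [288, 456], [337, 464], [394, 325], [438, 332], [406, 310], [450, 316]]
15 [513.20063492 251.45908659  15.00194655] S [[271, 461], [321, 470], [287, 441], [336, 450], [394, 312], [438, 319], [406, 297], [450, 303]]
20 [513.20031246 251.45893231  20.00194654] S [[270, 446], [320, 455], [287, 427], [336, 435], [393, 299], [438, 305], [406, 284], [450, 290]]
25 [513.19999    251.45877804  25.00194653] S [[270, 431], [320, 440], [286, 412], [336, 420], [393, 285], [438, 292], [406, 271], [450, 277]]
30 [513.19966753 251.45862377  30.00194651] S [[269, 416], [319, 425], [285, 397], [335, 405], [393, 272], [438, 278], [406, 257], [450, 263]]
```

View pics/s5.png

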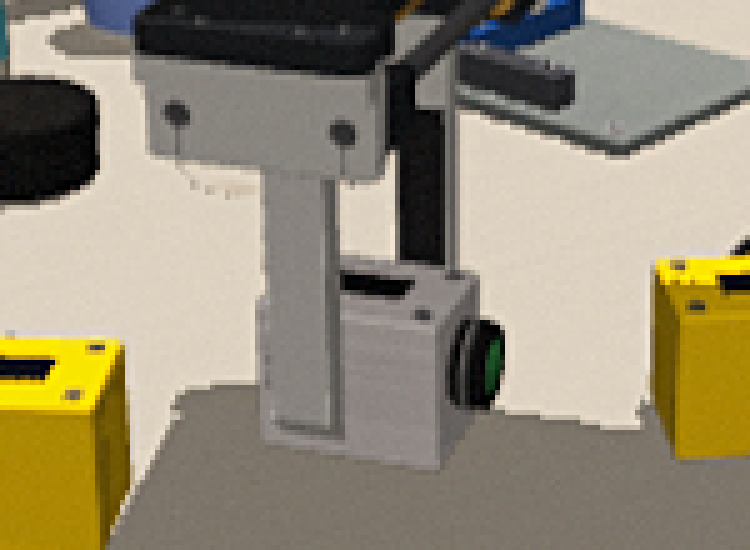

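View pics/w5.png

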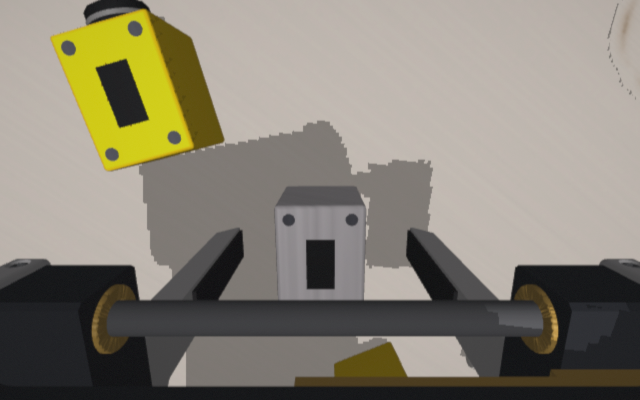

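Side crop: the near fingertip's lower edge is at (277–340,428–440), so tip z≈25. Lowering 4 mm more to about 21, which still clears the 16 mm fence, then closing.

>>> {"method": "apply_moves", "body": {"plan": [0,0,0,0.004,0,0,100,0,0,0,0,0,0,0,0,0,0,0,0,0,0,0,0,0,0,0,0,0,0,0,0,0,0,0,0]}}

```text
clock: 6.75
eef_pos: [511.6, 191.5, -13.2]
eef_rot: [-2.94, 1.571, 0.31]
wrist_force: [-0.2, -0.2, 0.1]
finger_gap: 57.5
```

>>> {"method": "apply_moves", "body": {"plan": [0,0,0,0,0,0,0,0,0,0,0,0,0,0,0,0,0,0,0,0,0,0,0,0,0,0,0,0]}}

```text
clock: 7.25
eef_pos: [511.6, 191.7, -13.2]
eef_rot: [-2.241, 1.571, 1.009]
wrist_force: [-0.8, 1.7, -0.4]
finger_gap: 43.7
```

Gap 43.7 mm: gripped. Lifting.

>>> {"method": "apply_moves", "body": {"plan": [0,0,0,-0.02,0,0,0,0,0,0,-0.03,0,0,0,0,0,0,-0.03,0,0,0,0,0,0,0,0,0,0,0,0,0,0,0,0,0]}}

```text
clock: 7.88
eef_pos: [510.9, 191.3, 65.3]
eef_rot: [0.221, 1.569, -2.812]
wrist_force: [-0.2, 0.1, -3.5]
finger_gap: 44.0
```

Run:
```python
from h import *
from cell import readout,cams
s=readout.read_state();p=s['eef_pos']
print(s['clock'],p,s['finger_gap'],s['wrist_force'])
c=cams.camera('wrist');sd=cams.camera('side')
im=sd['image'][:,:,::-1];cv2.imwrite('pics/s6.png',cv2.resize(im[130:290,230:400],None,fx=4,fy=3.75,interpolation=0))
cv2.imwrite('pics/w6.png',c['image'][:,:,::-1])
# block expected in tool frame: top plane tool x
Rt=rot(s['eef_rot'])
Q=np.array([[-13.2-50,y,z] for y in(-22,22) for z in(-30,30)])
print(proj(c,Q@Rt.T+p,s))
todo(s,[564,-130,p[2]],-107.3)
```

```text
7.875 [510.86181243 191.27148632  65.27333049] 43.975768754741196 [-0.19568528  0.06492904 -3.46506727]
[[274.15500689 208.16135325]
 [278.58598673 324.46721223]
 [370.78324145 208.1179889 ]
 [366.86668751 324.46007293]]
turn [ 0.4102  0.0018 -0.0008] shift in present axes [ 1.000e-01  3.251e+02 -1.810e+01] in goal axes [   0.   290.9 -146.3]
```

View pics/s6.png

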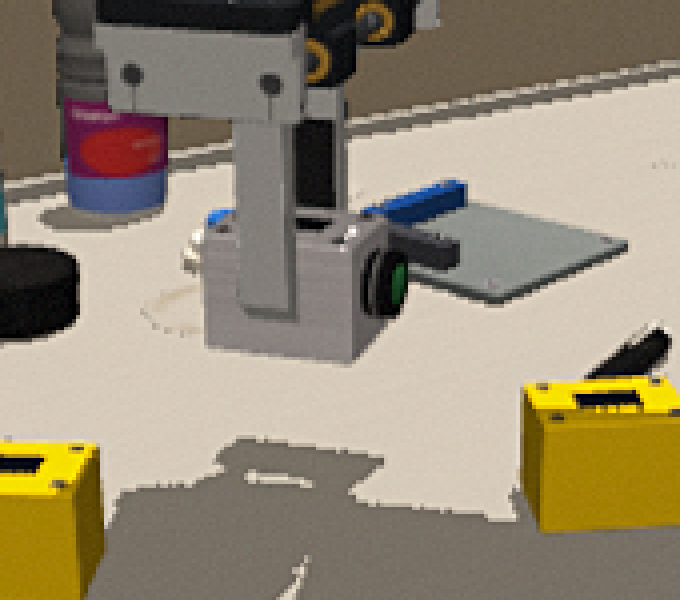

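View pics/w6.png

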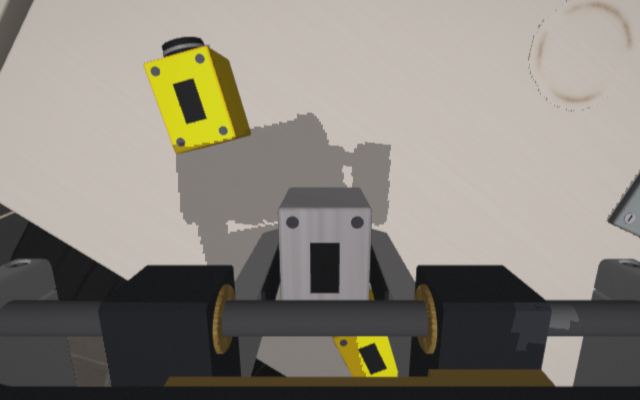

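The block is held level: back top edge at (280–370,207) in the wrist view, lens at (385,285) in the side view. I'll refine the base from the clear first top picture.

```bash
cat > base.py <<'E'
from h import *
from cell import cams
c=cams.camera('top');im=cv2.imread('pics/top0.png')
g=cv2.GaussianBlur(cv2.cvtColor(im,cv2.COLOR_BGR2GRAY).astype(np.float32),(0,0),.7)
ch=lambda k:cv2.GaussianBlur(im[:,:,k].astype(np.float32),(0,0),.7)
a=np.radians(-17.2);ux=np.array([np.cos(a),np.sin(a)]);uy=np.array([-np.sin(a),np.cos(a)])
O=np.array([563.7,-129.8])
def edge(chan,z,fixed,along,lo,hi,search=6,sign=0,n=25):
    """find edge near coordinate 'fixed' = ('x',val) along other axis lo..hi; returns pts in the approx. base frame"""
    ax,val=fixed;out=[]
    t=np.arange(-search,search+.01,.1)
    for q in np.linspace(lo,hi,n):
        L=[]
        xs=val+t if ax=='x' else np.full_like(t,q); ys=np.full_like(t,q) if ax=='x' else val+t
        P=O+xs[:,None]*ux+ys[:,None]*uy
        uv=proj(c,np.c_[P,np.full(len(t),z)]).astype(np.float32)
        v=cv2.remap(chan,uv[:,0].reshape(1,-1),uv[:,1].reshape(1,-1),1)[0]
        d=np.gradient(v)*(sign if sign else 1)
        i=np.argmax(d if sign else abs(d)); w=slice(max(0,i-10),i+11);wt=np.clip(d[w] if sign else abs(d[w]),0,None)
        out.append([ (t[w]*wt).sum()/wt.sum()+val,q])
    o=np.array(out);k=np.polyfit(o[:,1],o[:,0],1);r=o[:,0]-np.polyval(k,o[:,1]);m=abs(r)<2*r.std()+.1
    k=np.polyfit(o[m,1],o[m,0],1);print(ax,val,'slope deg',np.degrees(k[0]).round(2),'off at mid',np.polyval(k,(lo+hi)/2).round(2),'rms',r.std().round(2));return k
G=g
print('plate');edge(G,8,('x',65),0,-50,50);edge(G,8,('x',-65),0,-50,50);edge(G,8,('y',60),0,-55,55);edge(G,8,('y',-60),0,-55,55)
print('blue inner/outer top (red chan)');r=ch(2)
bx=45
edge(r,24,('x',41),0,-42,22);edge(r,24,('x',55),0,-42,22)
print('dark inner/outer top');edge(G,24,('y',35),0,-10,28);edge(G,24,('y',49),0,-10,28)
E
python3 base.py
python3 - <<'E'
import sys;sys.path.insert(0,'.')
import numpy as np
a=np.radians(-17.2);ux=np.array([np.cos(a),np.sin(a)]);uy=np.array([-np.sin(a),np.cos(a)]);O=np.array([563.7,-129.8])
for p in [(613.2,-110.9),(591.1,-184.3),(609.6,-101.6),(554.6,-87.5)]:print((p-O)@ux,(p-O)@uy)
E
```

```text
plate
x 65 slope deg 0.99 off at mid 63.93 rms 1.2
x -65 slope deg 0.56 off at mid -65.6 rms 0.35
y 60 slope deg -0.38 off at mid 61.12 rms 2.14
y -60 slope deg -0.35 off at mid -60.63 rms 0.62
blue inner/outer top (red chan)
x 41 slope deg 0.23 off at mid 39.63 rms 0.49
x 55 slope deg 0.55 off at mid 58.87 rms 0.96
dark inner/outer top
y 35 slope deg -0.17 off at mid 36.83 rms 0.54
y 49 slope deg 0.11 off at mid 54.44 rms 0.1
41.697396779223524 32.692309521292614
42.29071584955274 -43.96027016446086
35.50830981017343 40.511849308871845
-21.201483612176524 37.71733146237431
```

>>> {"method": "apply_moves", "body": {"plan": [0.138,0,0,0,0,0,0,0.138,0,0,0,0,0,0,0.138,0,0,0,0,0,0,0,0,0,0,0,0,0]}}

```text
clock: 8.52
eef_pos: [511.3, 191.4, 66.0]
eef_rot: [0.612, 1.57, -2.834]
wrist_force: [-0.9, 0.1, -3.7]
finger_gap: 43.7
```

Run:
```python
from h import *
from cell import readout
s=readout.read_state();print(s['clock'],s['eef_pos'])
todo(s,[538.8,-130.4,65],-107.6)
```

```text
8.525 [511.26201653 191.44267632  65.98515338]
turn [ 0.0023  0.001  -0.0007] shift in present axes [   1.1  298.7 -122.9] in goal axes [   1.   298.5 -123.6]
```

>>> {"method": "apply_moves", "body": {"plan": [0,0,0,0,0.03,-0.012,0,0,0,0,0,0.045,-0.018,0,0,0,0,0,0.045,-0.019,0,0,0,0,0,0.045,-0.019,0,0,0,0,0,0.045,-0.019,0]}}

```text
clock: 9.15
eef_pos: [531.2, -36.5, 66.4]
eef_rot: [0.133, 1.57, 2.973]
wrist_force: [0.8, 0.5, -2.8]
finger_gap: 43.6
```

>>> {"method": "apply_moves", "body": {"plan": [0,0,0,0,0.045,-0.019,0,0,0,0,0,0.03,-0.012,0,0,0,0,0,0.013,-0.006,0,0,0,0,0,0,0,0,0,0,0,0,0,0,0]}}

```text
clock: 9.78
eef_pos: [540.1, -128.9, 66.6]
eef_rot: [-0.353, 1.57, 2.484]
wrist_force: [0.1, 0.8, -3.4]
finger_gap: 43.4
```

Run:
```python
from h import *
from cell import readout,cams
s=readout.read_state();print(s['clock'],s['eef_pos'],s['wrist_force'],s['joints'],s['finger_gap'])
todo(s,[538.8,-130.4,65],-107.6)
c=cams.camera('wrist');cv2.imwrite('pics/w7.png',c['image'][:,:,::-1]);np.save('w7s.npy',np.r_[s['eef_pos'],s['eef_rot']])
t=cams.camera('top');cv2.imwrite('pics/t7.png',cv2.resize(t['image'][120:260,330:470,::-1],None,fx=4,fy=4,interpolation=0))
sd=cams.camera('side');cv2.imwrite('pics/s7.png',cv2.resize(sd['image'][110:230,260:420,::-1],None,fx=5,fy=5,interpolation=0))
```

```text
9.775 [ 540.08252542 -128.86822049   66.60011198] [ 0.0851284   0.78763309 -3.4038972 ] [-3.00271945e-01  4.23319539e-01  1.61981563e+00  1.61905015e-04
  1.09884397e+00  1.57442454e+00] 43.43051080842905
turn [0.0032 0.0004 0.0001] shift in present axes [1.6 1.8 0.8] in goal axes [1.6 1.8 0.8]
```

View pics/w7.png

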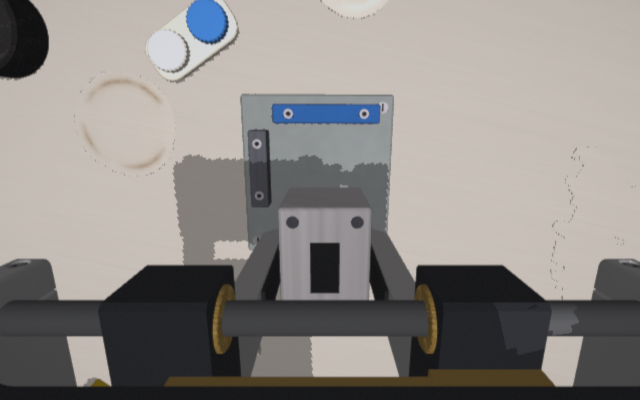

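View pics/t7.png

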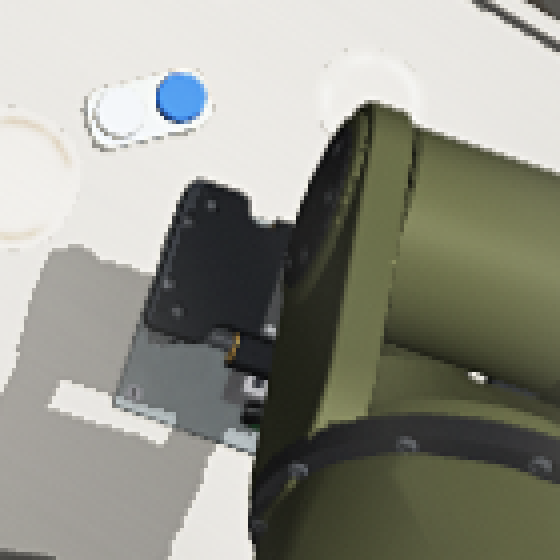

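View pics/s7.png

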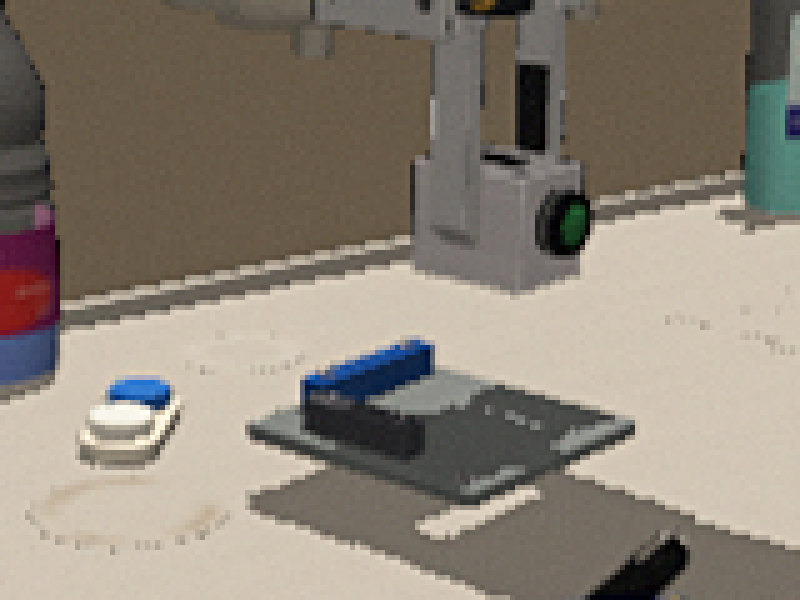

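Wrist view: blue fence at (273–380,104–123), dark fence at (249–270,130–207), and the held block's back top edge at (280–370,207). Fitting edges now.

Run:
```python
from h import *
from cell import cams
c=cams.camera('wrist');im=cv2.imread('pics/w7.png');v=np.load('w7s.npy');s=dict(eef_pos=v[:3],eef_rot=v[3:])
hsv=cv2.cvtColor(im,cv2.COLOR_BGR2HSV)
g=cv2.cvtColor(im,cv2.COLOR_BGR2GRAY).astype(float);r=im[:,:,2].astype(float)
def fit(chan,kind,rng,lo,hi,sgn):
    pts=[]
    for q in rng:
        l=chan[lo:hi,q] if kind=='h' else chan[q,lo:hi]
        d=np.diff(l)*sgn;i=np.argmax(d);w=slice(max(0,i-1),i+2);wt=np.clip(d[w],0,None);e=lo+.5+(np.arange(len(d))[w]*wt).sum()/wt.sum()
        pts.append((q,e) if kind=='h' else (e,q))
    pts=np.array(pts,float);a,b=(0,1) if kind=='h' else (1,0)
    for _ in range(3):
        k=np.polyfit(pts[:,a],pts[:,b],1);res=pts[:,b]-np.polyval(k,pts[:,a]);pts=pts[abs(res)<max(.4,2*res.std())]
    q=np.array([pts[:,a].min(),pts[:,a].max()]);e=np.polyval(k,q)
    return (np.c_[q,e] if kind=='h' else np.c_[e,q]),res.std(),len(pts)
def rep(n,uv,z):
    uv,sd,m=uv;P=onplane(c,uv,z,s)[:,:2];d=P[1]-P[0];print(n,uv.round(1).tolist(),P.round(1).tolist(),'dir',np.degrees(np.arctan2(d[1],d[0])).round(2),'sd',round(sd,2),m);return P
B=rep('blue inner top',fit(r,'h',range(280,375),117,130,1),24)
D=rep('dark inner top',fit(g,'v',list(range(135,156)),262,277,1),24)
D2=rep('dark inner top shade',fit(g,'v',list(range(170,205)),262,277,1),24)
rep('plate back',fit(g,'h',range(248,388),88,102,-1),8)
rep('plate right',fit(g,'v',range(110,160),383,400,1),8)
rep('plate left',fit(g,'v',range(100,155),235,250,-1),8)
# block back top edge
rep('block back top edge',fit(g,'h',range(286,365),200,216,1),0)
rep('block L top',fit(g,'v',range(212,260),272,288,1),0)
```

```text
blue inner top [[280.0, 122.7], [374.0, 123.5]] [[614.0, -118.3], [592.7, -184.4]] dir -107.89 sd 0.22 90
dark inner top [[268.6, 135.0], [269.4, 155.0]] [[608.2, -107.2], [594.0, -102.7]] dir 162.59 sd 0.07 21
dark inner top shade [[269.9, 170.0], [271.0, 202.0]] [[583.1, -99.3], [559.1, -91.6]] dir 162.16 sd 0.07 33
plate back [[248.0, 93.3], [387.0, 94.2]] [[642.7, -100.0], [610.0, -202.0]] dir -107.79 sd 0.14 140
plate right [[393.2, 111.0], [390.7, 159.0]] [[596.4, -203.3], [560.8, -192.0]] dir 162.35 sd 0.15 49
plate left [[239.8, 100.0], [242.8, 154.0]] [[640.0, -92.2], [600.4, -79.6]] dir 162.41 sd 0.16 51
block back top edge [[286.0, 207.5], [364.0, 207.5]] [[546.1, -96.6], [526.1, -160.7]] dir -107.37 sd 0.04 79
block L top [[278.1, 212.0], [279.2, 259.0]] [[544.4, -88.8], [502.9, -75.3]] dir 161.93 sd 0.17 48
```

>>> {"method": "apply_moves", "body": {"plan": [0.005,0,0,0.022,0,0,0,0,0,0,0.025,0,0,0,0,0,0,0.018,0,0,0,0,0,0,0.003,0,0,0,0,0,0,0,0,0,0]}}

```text
clock: 10.6
eef_pos: [540.5, -130.0, -0.7]
eef_rot: [3.117, 1.57, -0.335]
wrist_force: [-0.4, -0.3, -3.7]
finger_gap: 43.9
```

>>> {"method": "apply_moves", "body": {"plan": [0,0,0,0,0,0,0]}}

```text
clock: 10.72
eef_pos: [540.7, -130.0, -0.4]
eef_rot: [-3.109, 1.569, -0.278]
wrist_force: [0.5, 0.3, -2.6]
finger_gap: 43.2
```

Run:
```python
from h import *
from cell import readout,cams
s=readout.read_state();print(s['clock'],s['eef_pos'],s['wrist_force'],s['finger_gap'])
todo(s,[540,-128.9,0],-107.7)
c=cams.camera('wrist');cv2.imwrite('pics/w8.png',c['image'][:,:,::-1])
sd=cams.camera('side');cv2.imwrite('pics/s8.png',cv2.resize(sd['image'][140:230,280:420,::-1],None,fx=5.5,fy=5.5,interpolation=0))
```

```text
10.725 [ 5.40653799e+02 -1.30048431e+02 -4.02514879e-01] [ 0.47473283  0.27673524 -2.62709675] 43.16799491762439
turn [-0.0017 -0.0014  0.    ] shift in present axes [-0.4 -0.9  1. ] in goal axes [-0.4 -0.9  1. ]
```

View pics/s8.png

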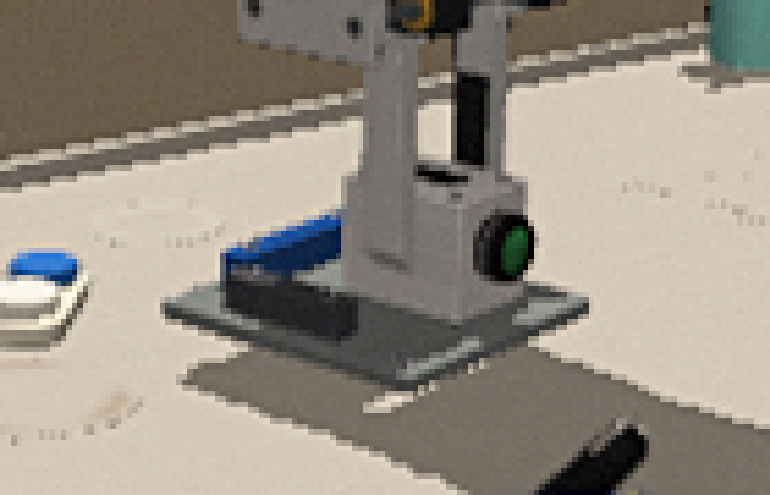

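The side view shows the block just above the plate, clear of both fences, with the lens facing away from blue and the fingertips above fence height. Touching down slowly.

>>> {"method": "apply_moves", "body": {"plan": [0,0,0,0.0015,0,0,0,0,0,0,0.0015,0,0,0,0,0,0,0.001,0,0,0,0,0,0,0,0,0,0]}}

```text
clock: 11.32
eef_pos: [540.2, -130.0, -5.2]
eef_rot: [2.929, 1.571, -0.523]
wrist_force: [-0.4, 0.3, -1.4]
finger_gap: 43.4
```

>>> {"method": "apply_moves", "body": {"plan": [0,0,0,0.0005,0,0,0,0,0,0,0,0,0,0]}}

```text
clock: 11.58
eef_pos: [540.3, -130.0, -5.2]
eef_rot: [3.061, 1.57, -0.391]
wrist_force: [-3.4, 1.1, 4.2]
finger_gap: 43.7
```

>>> {"method": "apply_moves", "body": {"plan": [0,0,0,0.0005,0,0,0,0,0,0,0,0,0,0]}}

```text
clock: 11.82
eef_pos: [540.4, -130.0, -5.2]
eef_rot: [3.094, 1.57, -0.359]
wrist_force: [-5.3, 1.0, 11.3]
finger_gap: 43.8
```

Touched down at TCP z=-5.2. Easing off a little and sliding toward the corner.

>>> {"method": "apply_moves", "body": {"plan": [0,0,0,-0.0004,-0.003,-0.006,0,0,0,0,0,-0.0035,-0.007,0,0,0,0,0,-0.0035,-0.007,0,0,0,0,0,-0.003,-0.006,0,0,0,0,0,-0.002,-0.004,0]}}

```text
clock: 12.45
eef_pos: [573.8, -125.0, -5.2]
eef_rot: [2.729, 1.57, -0.723]
wrist_force: [-3.8, 0.4, 8.0]
finger_gap: 43.6
```

```bash
cat > st.py <<'E'
from h import *
from cell import readout,cams
s=readout.read_state();a=np.radians(-17.7);ux=np.array([np.cos(a),np.sin(a),0]);uy=np.array([-np.sin(a),np.cos(a),0])
p,f,m=s['eef_pos'],s['wrist_force'],s['moment']
print(round(s['clock'],3),'x to go %.1f y to go %.1f z %.2f'%(590.8-p@ux,60.8-p@uy,p[2]),'F base x %.1f y %.1f z %.1f'%(f@ux,f@uy,f[2]),'M x %.2f y %.2f z %.2f'%(m@ux,m@uy,m[2]),'gap %.1f'%s['finger_gap'])
todo(s,p,-107.7)
E
python3 st.py
```

```text
12.45 x to go 6.1 y to go 5.4 z -5.21 F base x -3.7 y -0.8 z 8.0 M x -0.33 y 0.81 z 0.02 gap 43.6
turn [-0.0016 -0.0006 -0.0002] shift in present axes [0. 0. 0.] in goal axes [0. 0. 0.]
```

>>> {"method": "apply_moves", "body": {"plan": [0,0,0,0,-0.001,-0.001,0,0,0,0,0,-0.001,-0.001,0,0,0,0,0,-0.001,-0.001,0,0,0,0,0,0,0,0]}}

```text
clock: 12.95
eef_pos: [577.6, -123.2, -5.2]
eef_rot: [2.929, 1.57, -0.524]
wrist_force: [-1.8, -0.7, 5.6]
finger_gap: 43.4
```

```bash
python3 st.py
python3 - <<'E'
from h import *
from cell import cams
c=cams.camera('wrist');cv2.imwrite('pics/w9.png',cv2.resize(c['image'][90:330,200:440,::-1],None,fx=2.5,fy=2.5,interpolation=0))
E
```

```text
12.95 x to go 3.1 y to go 2.5 z -5.20 F base x -1.5 y -1.2 z 5.6 M x -0.28 y 0.44 z -0.03 gap 43.4
turn [-0.0018 -0.0011 -0.0002] shift in present axes [0. 0. 0.] in goal axes [0. 0. 0.]
```

View pics/w9.png

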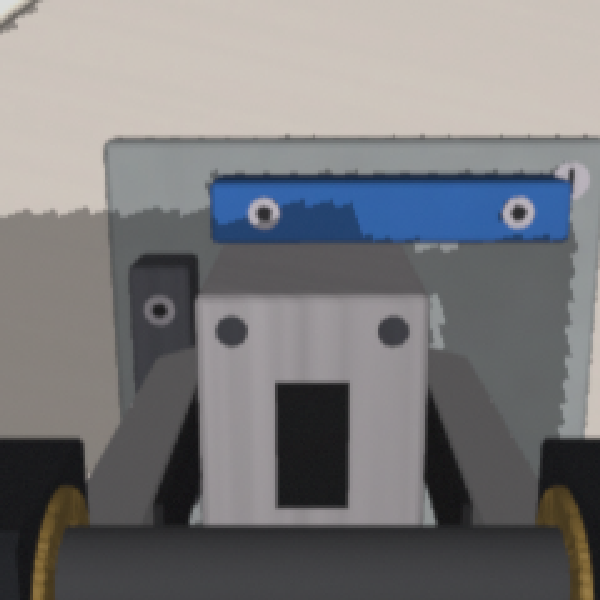

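Wrist crop: the block's back foot is at (225–405,245), just short of the blue fence edge (240). Its left side is just right of the dark fence (197). Closing in on x with fine steps.

>>> {"method": "apply_moves", "body": {"plan": [0,0,0,0,0,-0.001,0,0,0,0,0,0,-0.0005,0,0,0,0,0,0,-0.0005,0,0,0,0,0,0,0,0]}}

```text
clock: 13.5
eef_pos: [579.4, -123.5, -5.2]
eef_rot: [-3.12, 1.57, -0.289]
wrist_force: [-3.7, 1.1, 6.5]
finger_gap: 43.3
```

```bash
python3 st.py
```

```text
13.5 x to go 1.3 y to go 2.3 z -5.23 F base x -3.9 y -0.1 z 6.5 M x -0.09 y 0.70 z -0.02 gap 43.3
turn [-0.0017 -0.0006  0.    ] shift in present axes [0. 0. 0.] in goal axes [0. 0. 0.]
```

>>> {"method": "apply_moves", "body": {"plan": [0,0,0,0,0,-0.0005,0,0,0,0,0,0,-0.0005,0,0,0,0,0,0,0,0]}}

```text
clock: 13.88
eef_pos: [580.1, -123.7, -5.2]
eef_rot: [-3.08, 1.571, -0.249]
wrist_force: [-4.8, 1.9, 9.2]
finger_gap: 43.6
```

```bash
python3 st.py
```

```text
13.875 x to go 0.5 y to go 2.3 z -5.20 F base x -5.1 y 0.3 z 9.2 M x -0.06 y 0.96 z -0.03 gap 43.6
turn [-0.0016 -0.0002  0.    ] shift in present axes [0. 0. 0.] in goal axes [0. 0. 0.]
```

>>> {"method": "apply_moves", "body": {"plan": [0,0,0,0,0,-0.0005,0,0,0,0,0,0,0,0]}}

```text
clock: 14.12
eef_pos: [580.1, -123.8, -5.2]
eef_rot: [0.053, 1.57, 2.884]
wrist_force: [-9.4, 2.4, 11.1]
finger_gap: 44.1
```

```bash
python3 st.py
```

```text
14.125 x to go 0.5 y to go 2.3 z -5.21 F base x -9.7 y -0.6 z 11.1 M x -0.05 y 1.70 z -0.01 gap 44.1
turn [-0.0016  0.001  -0.0001] shift in present axes [0. 0. 0.] in goal axes [0. 0. 0.]
```

>>> {"method": "apply_moves", "body": {"plan": [0,0,0,0,0,-0.0005,0,0,0,0,0,0,0,0]}}

```text
clock: 14.38
eef_pos: [580.2, -123.8, -5.2]
eef_rot: [0.046, 1.569, 2.877]
wrist_force: [-13.0, 3.5, 14.2]
finger_gap: 43.4
```

```bash
python3 st.py
```

```text
14.375 x to go 0.5 y to go 2.3 z -5.18 F base x -13.5 y -0.7 z 14.2 M x -0.19 y 2.37 z 0.09 gap 43.4
turn [-0.0016  0.0021 -0.0001] shift in present axes [0. 0. 0.] in goal axes [0. 0. 0.]
```

Blue fence contact is confirmed: no further travel, force rising to -13 N. Now toward the dark fence.

>>> {"method": "apply_moves", "body": {"plan": [0,0,0,0,-0.001,0,0,0,0,0,0,-0.0005,0,0,0,0,0,0,0,0,0]}}

```text
clock: 14.75
eef_pos: [580.2, -123.6, -5.2]
eef_rot: [0.67, 1.568, -2.783]
wrist_force: [-15.5, -5.7, 15.1]
finger_gap: 43.5
```

```bash
python3 st.py
```

```text
14.75 x to go 0.5 y to go 2.2 z -5.19 F base x -13.1 y -10.1 z 15.1 M x -1.85 y 2.41 z 0.01 gap 43.5
turn [-0.0019  0.0024 -0.0019] shift in present axes [0. 0. 0.] in goal axes [0. 0. 0.]
```

>>> {"method": "apply_moves", "body": {"plan": [0,0,0,0,-0.0005,0,0,0,0,0,0,-0.0005,0,0,0,0,0,0,0,0,0]}}

```text
clock: 15.12
eef_pos: [580.4, -122.9, -5.2]
eef_rot: [0.721, 1.568, -2.731]
wrist_force: [-16.7, -7.3, 14.8]
finger_gap: 44.0
```

```bash
python3 st.py
```

```text
15.125 x to go 0.5 y to go 1.4 z -5.16 F base x -13.7 y -12.1 z 14.8 M x -2.06 y 2.49 z -0.02 gap 44.0
turn [-0.002   0.0024 -0.0021] shift in present axes [0. 0. 0.] in goal axes [0. 0. 0.]
```

>>> {"method": "apply_moves", "body": {"plan": [0,0,0,0,-0.0005,0,0,0,0,0,0,0,0,0]}}

```text
clock: 15.38
eef_pos: [580.6, -122.4, -5.2]
eef_rot: [0.731, 1.568, -2.721]
wrist_force: [-16.0, -6.6, 15.4]
finger_gap: 43.5
```

```bash
python3 st.py
python3 - <<'E'
from h import *
from cell import cams
c=cams.camera('wrist');cv2.imwrite('pics/w10.png',cv2.resize(c['image'][100:320,210:410,::-1],None,fx=2.7,fy=2.7,interpolation=2))
sd=cams.camera('side');cv2.imwrite('pics/s10.png',cv2.resize(sd['image'][140:230,280:420,::-1],None,fx=5.5,fy=5.5,interpolation=0))
E
```

```text
15.375 x to go 0.5 y to go 0.9 z -5.18 F base x -13.2 y -11.2 z 15.4 M x -2.13 y 2.51 z -0.06 gap 43.5
turn [-0.002   0.0024 -0.0021] shift in present axes [0. 0. 0.] in goal axes [0. 0. 0.]
```

View pics/w10.png

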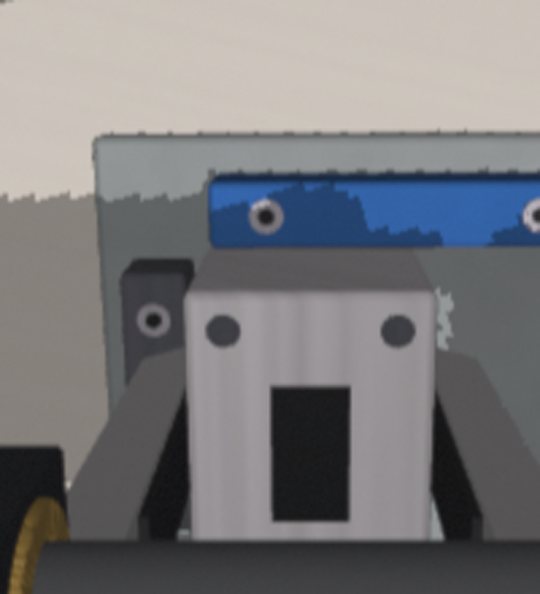

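View pics/s10.png

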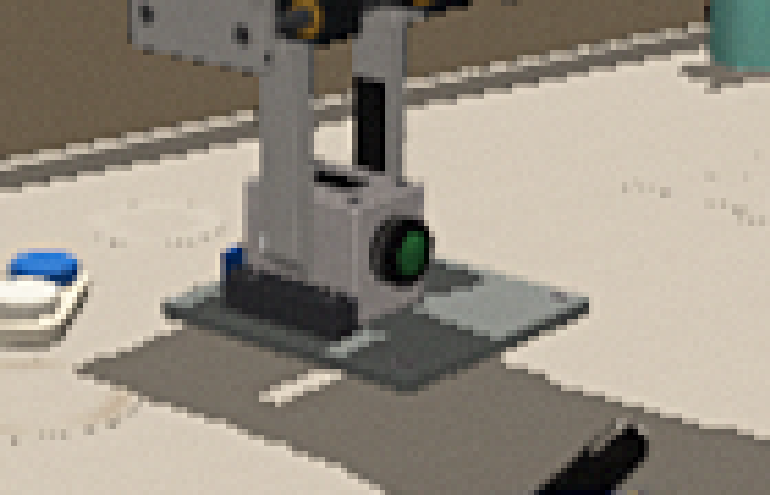

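Still sliding in y at a constant ~11 N, so the dark fence is not reached yet. Continuing, with slightly less downward load.

>>> {"method": "apply_moves", "body": {"plan": [0,0,0,-0.0003,-0.0005,0,0,0,0,0,0,0,0,0]}}

```text
clock: 15.72
eef_pos: [580.8, -121.7, -5.2]
eef_rot: [0.636, 1.568, -2.816]
wrist_force: [-14.3, -4.9, 11.5]
finger_gap: 43.8
```

```bash
python3 st.py
```

```text
15.725 x to go 0.5 y to go 0.1 z -5.16 F base x -12.2 y -9.1 z 11.5 M x -1.75 y 2.12 z -0.14 gap 43.8
turn [-0.0019  0.0024 -0.0018] shift in present axes [0. 0. 0.] in goal axes [0. 0. 0.]
```

>>> {"method": "apply_moves", "body": {"plan": [0,0,0,0,-0.0005,0,0,0,0,0,0,0,0,0]}}

```text
clock: 15.98
eef_pos: [581.0, -121.2, -5.2]
eef_rot: [0.642, 1.568, -2.81]
wrist_force: [-14.8, -5.3, 11.6]
finger_gap: 43.5
```

```bash
python3 st.py
```

```text
15.975 x to go 0.5 y to go -0.3 z -5.16 F base x -12.5 y -9.5 z 11.6 M x -1.82 y 2.16 z -0.15 gap 43.5
turn [-0.002   0.0024 -0.0018] shift in present axes [0. 0. 0.] in goal axes [0. 0. 0.]
```

>>> {"method": "apply_moves", "body": {"plan": [0,0,0,0,-0.0005,0,0,0,0,0,0,0,0,0]}}

```text
clock: 16.23
eef_pos: [581.1, -120.7, -5.2]
eef_rot: [0.644, 1.568, -2.809]
wrist_force: [-14.6, -5.2, 12.2]
finger_gap: 43.3
```

```bash
python3 st.py
```

```text
16.225 x to go 0.5 y to go -0.9 z -5.16 F base x -12.3 y -9.4 z 12.2 M x -1.83 y 2.14 z -0.12 gap 43.3
turn [-0.002   0.0024 -0.0018] shift in present axes [0. 0. 0.] in goal axes [0. 0. 0.]
```

>>> {"method": "apply_moves", "body": {"plan": [0,0,0,0,-0.0005,0,0,0,0,0,0,0,0,0]}}

```text
clock: 16.48
eef_pos: [581.2, -120.3, -5.2]
eef_rot: [0.635, 1.568, -2.818]
wrist_force: [-13.9, -4.9, 12.7]
finger_gap: 43.9
```

>>> {"method": "apply_moves", "body": {"plan": [0,0,0,0,-0.0005,0,0,0,0,0,0,0,0,0]}}

```text
clock: 16.73
eef_pos: [581.4, -119.8, -5.2]
eef_rot: [0.634, 1.568, -2.818]
wrist_force: [-14.4, -4.9, 12.6]
finger_gap: 43.9
```

```bash
python3 st.py
python3 - <<'E'
from h import *
from cell import cams
c=cams.camera('wrist');cv2.imwrite('pics/w11.png',cv2.resize(c['image'][160:290,220:370,::-1],None,fx=4.6,fy=4.6,interpolation=2))
sd=cams.camera('side');cv2.imwrite('pics/s11.png',cv2.resize(sd['image'][160:210,310:370,::-1],None,fx=11,fy=11,interpolation=0))
E
```

```text
16.725 x to go 0.5 y to go -1.8 z -5.17 F base x -12.3 y -9.0 z 12.6 M x -1.85 y 2.15 z -0.05 gap 43.9
turn [-0.002   0.0024 -0.0018] shift in present axes [0. 0. 0.] in goal axes [0. 0. 0.]
```

View pics/w11.png

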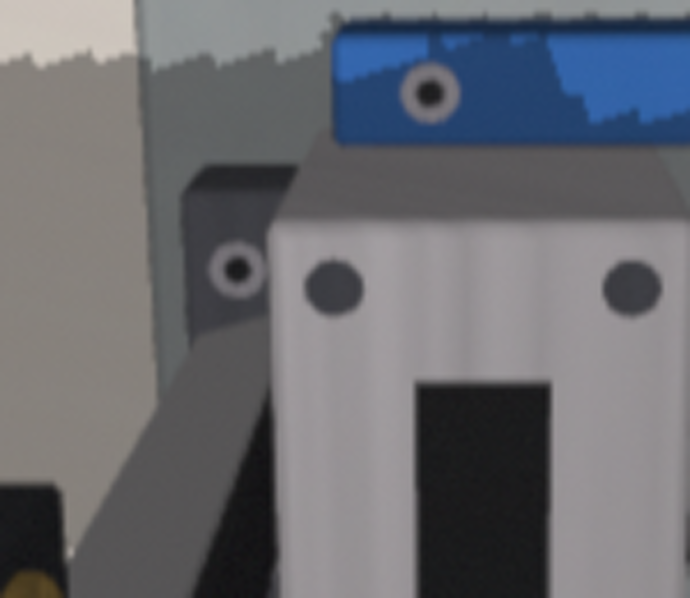

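View pics/s11.png

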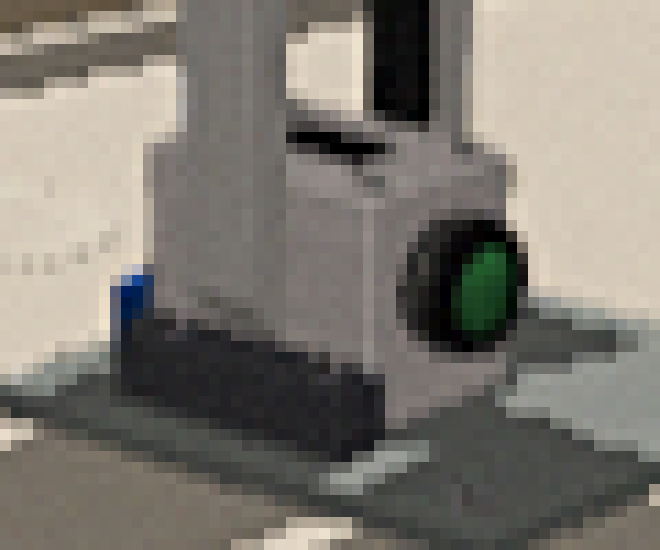

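Wrist crop: at fence-top height the block's back-left edge meets the blue fence at (325,145), and the dark fence's inner edge is at (298,170). About 3 mm of y gap remains, which agrees with the constant sliding force. Continuing.

>>> {"method": "apply_moves", "body": {"plan": [0,0,0,0,-0.0005,0,0,0,0,0,0,-0.0005,0,0,0,0,0,0,0,0,0]}}

```text
clock: 17.2
eef_pos: [581.7, -118.8, -5.2]
eef_rot: [0.632, 1.568, -2.821]
wrist_force: [-14.1, -5.4, 12.3]
finger_gap: 43.9
```

>>> {"method": "apply_moves", "body": {"plan": [0,0,0,0,-0.0005,0,0,0,0,0,0,0,0,0]}}

```text
clock: 17.45
eef_pos: [581.7, -118.8, -5.1]
eef_rot: [0.773, 1.567, -2.68]
wrist_force: [-14.6, -8.9, 11.4]
finger_gap: 43.9
```

>>> {"method": "apply_moves", "body": {"plan": [0,0,0,0,-0.0005,0,0,0,0,0,0,0,0,0]}}

```text
clock: 17.7
eef_pos: [581.7, -118.8, -5.2]
eef_rot: [0.875, 1.567, -2.578]
wrist_force: [-17.2, -11.0, 12.7]
finger_gap: 43.8
```

```bash
python3 st.py
```

```text
17.7 x to go 0.5 y to go -2.9 z -5.16 F base x -13.1 y -15.7 z 12.7 M x -2.96 y 2.30 z 0.06 gap 43.8
turn [-0.0021  0.0025 -0.003 ] shift in present axes [0. 0. 0.] in goal axes [0. 0. 0.]
```

The dark fence is reached: travel stopped at -118.8 and the y force is rising to 15.7 N. I'll firm up both pushes slightly and take out the 0.15° compliance tilt.

>>> {"method": "apply_moves", "body": {"plan": [0,0.0015,-0.0015,0,-0.0005,0,0,0,0.001,-0.0015,0,-0.0005,-0.0005,0,0,0,0,0,0,0,0]}}

```text
clock: 18.08
eef_pos: [581.9, -118.7, -5.2]
eef_rot: [0.854, 1.569, -2.599]
wrist_force: [-21.1, -16.4, 14.9]
finger_gap: 43.7
```

```bash
python3 st.py
```

```text
18.075 x to go 0.4 y to go -3.0 z -5.18 F base x -15.1 y -22.1 z 14.9 M x -4.29 y 2.85 z 0.16 gap 43.7
turn [-0.002   0.0011 -0.0013] shift in present axes [0. 0. 0.] in goal axes [0. 0. 0.]
```

>>> {"method": "apply_moves", "body": {"plan": [0,0.001,-0.001,0,0,-0.0006,0,0,0,0,0,0,0,0,0,0,0,0,0,0,0]}}

```text
clock: 18.45
eef_pos: [581.9, -118.7, -5.2]
eef_rot: [0.262, 1.569, 3.093]
wrist_force: [-25.3, -14.1, 18.1]
finger_gap: 44.0
```

```bash
python3 st.py
python3 - <<'E'
from h import *
from cell import cams,readout
s=readout.read_state()
c=cams.camera('wrist');cv2.imwrite('pics/w12r.png',c['image'][:,:,::-1]);cv2.imwrite('pics/w12.png',cv2.resize(c['image'][160:290,220:370,::-1],None,fx=4.6,fy=4.6,interpolation=2));np.save('w12s.npy',np.r_[s['eef_pos'],s['eef_rot']])
sd=cams.camera('side');cv2.imwrite('pics/s12.png',cv2.resize(sd['image'][150:215,300:380,::-1],None,fx=9,fy=9,interpolation=0))
t=cams.camera('top');cv2.imwrite('pics/t12.png',t['image'][:,:,::-1])
E
```

```text
18.45 x to go 0.4 y to go -3.1 z -5.21 F base x -19.8 y -21.1 z 18.1 M x -4.36 y 3.65 z 0.14 gap 44.0
turn [-0.0018  0.0015 -0.0004] shift in present axes [0. 0. 0.] in goal axes [0. 0. 0.]
```

View pics/w12.png

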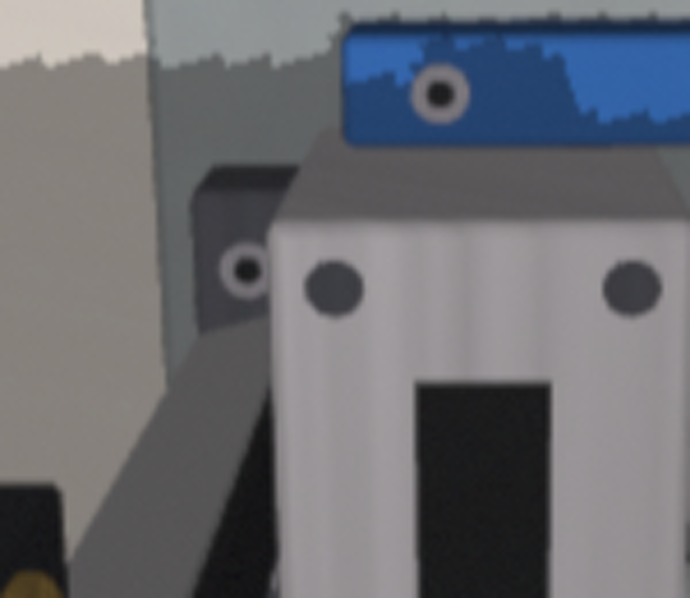

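View pics/s12.png

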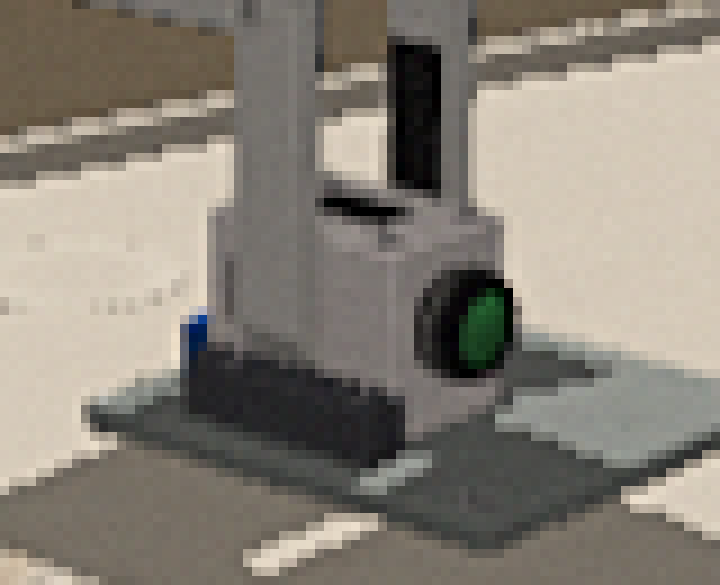

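View pics/t12.png

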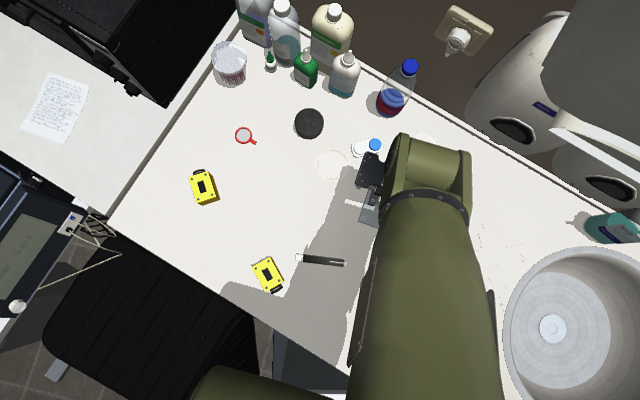

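The earlier y shortfall is explained. The fence line I fitted in the first wrist picture was the dark fence's foot (z=8), not its top, which is worth about 2.7 mm. Final numeric check.

```bash
python3 st.py
python3 - <<'E'
from h import *
from cell import cams
c=cams.camera('wrist')
a=np.radians(-17.75);ux=np.array([np.cos(a),np.sin(a)]);uy=np.array([-np.sin(a),np.cos(a)])
v=np.load('w7s.npy');s=dict(eef_pos=v[:3],eef_rot=v[3:])
D=onplane(c,[[268.6,135],[271,202]],8,s)[:,:2];B=onplane(c,[[280,122.7],[374,123.5]],24,s)[:,:2]
w=np.load('w12s.npy');p=w[:2]
print('dark plane',D@uy,'block side',p@uy+22,'| blue plane',B@ux,'block back',p@ux+30)
s=dict(eef_pos=w[:3],eef_rot=w[3:])
im=cv2.imread('pics/w12r.png');r=im[:,:,2].astype(float);g=im[:,:,1].astype(float)
def h(ch,cols,lo,hi):
    e=np.array([lo+.5+np.argmax(abs(np.diff(ch[lo:hi,q]))) for q in cols]);k=np.polyfit(cols,e,1);return np.degrees(np.arctan(k[0])),np.polyval(k,np.mean(cols))
print('image slope blue lower edge',h(r,np.arange(300,360),186,196),'block back top edge',h(g,np.arange(285,362),202,212))
E
sleep 0
```

```text
18.6 x to go 0.4 y to go -3.1 z -5.19 F base x -20.3 y -21.2 z 17.4 M x -4.29 y 3.67 z 0.15 gap 43.5
turn [-0.0018  0.0015 -0.0004] shift in present axes [0. 0. 0.] in goal axes [0. 0. 0.]
dark plane [85.9667577  85.89076373] block side 86.388470512305 | blue plane [620.85806629 620.63847837] block back 620.3539410564333
image slope blue lower edge (np.float64(1.1619945678818429), np.float64(190.9666666666667)) block back top edge (np.float64(1.7137359890454574e-14), np.float64(207.5000000000001))
```

>>> {"method": "apply_moves", "body": {"plan": [0,0,0,0,0,0,0,0,0,0,0,0,0,0,0,0,0,0,0,0,0,0,0,0,0,0,0,0,0,0,0,0,0,0,0]}}

```text
clock: 19.27
eef_pos: [581.9, -118.7, -5.2]
eef_rot: [0.245, 1.569, 3.076]
wrist_force: [-25.4, -15.3, 18.7]
finger_gap: 43.6
```

```bash
python3 st.py
```

```text
19.275 x to go 0.4 y to go -3.1 z -5.21 F base x -19.6 y -22.3 z 18.7 M x -4.33 y 3.68 z 0.14 gap 43.6
turn [-0.0018  0.0016 -0.0004] shift in present axes [0. 0. 0.] in goal axes [0. 0. 0.]
```

The positions agree to 0.5 mm. The blue-edge slope reading (1.2°) disagrees with the others, so I'll check yaw again with sub-pixel fits.

Run:
```python
from h import *
from cell import cams,readout
s=readout.read_state();c=cams.camera('wrist');im=c['image'];r=im[:,:,0].astype(float);g=im[:,:,1].astype(float)
def ang(P):
    d=P[1]-P[0];return np.degrees(np.arctan2(d[1],d[0])).round(2)
def h(n,ch,cols,lo,hi,sgn,z,kind='h'):
    pts=[]
    for q in cols:
        l=ch[lo:hi,q] if kind=='h' else ch[q,lo:hi]
        d=np.clip(np.diff(l)*sgn,0,None);i=d.argmax();w=np.arange(max(0,i-1),min(len(d),i+2));pts.append((q,lo+.5+(w*d[w]).sum()/max(d[w].sum(),1e-9)))
    pts=np.array(pts,float)
    for _ in range(4):
        k=np.polyfit(pts[:,0],pts[:,1],1);e=pts[:,1]-np.polyval(k,pts[:,0]);pts=pts[abs(e)<max(.3,2*e.std())]
    q=np.array([cols[0],cols[-1]],float);y=np.polyval(k,q);uv=np.c_[q,y] if kind=='h' else np.c_[y,q]
    print(n,uv.round(1).tolist(),'dir',ang(onplane(c,uv,z,s)[:,:2]),'sd',e.std().round(2),len(pts))
h('blue lower',r,range(300,362),185,197,1,24)
h('blue lower right of block',r,range(375,430),185,199,1,24)
h('blue upper',r,range(300,420),158,170,-1,24)
h('plate back',g,range(260,400),135,160,-1,8)
h('block back top',g,range(285,362),202,213,1,44.8)
print('tool y',ang(np.array([[0,0],rot(s['eef_rot'])[:2,1]])))
cv2.imwrite('pics/w13.png',cv2.resize(im[130:230,240:440,::-1],None,fx=4,fy=4,interpolation=0))
```

```text
blue lower [[300.0, 191.5], [361.0, 191.5]] dir -107.76 sd 0.06 58
blue lower right of block [[375.0, 191.5], [429.0, 191.0]] dir -107.24 sd 0.13 54
blue upper [[300.0, 164.0], [419.0, 163.4]] dir -107.56 sd 0.2 103
plate back [[260.0, 149.2], [399.0, 148.4]] dir -107.5 sd 0.13 121
block back top [[285.0, 207.6], [361.0, 207.6]] dir -107.79 sd 0.05 77
tool y -107.8
```

View pics/w13.png

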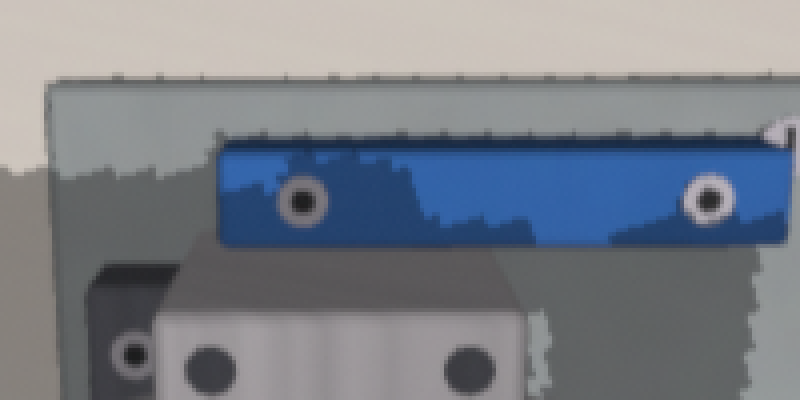

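Sub-pixel fits give the base about -107.5° and the block -107.8°. The 0.14 N m yaw moment points the same way, so I'll turn back 0.2°.

>>> {"method": "apply_moves", "body": {"plan": [-0.002,0,0,0,0,0,0,-0.002,0,0,0,0,0,0,0,0,0,0,0,0,0,0,0,0,0,0,0,0]}}

```text
clock: 19.82
eef_pos: [581.9, -118.6, -5.2]
eef_rot: [0.128, 1.569, 2.962]
wrist_force: [-25.6, -14.5, 19.7]
finger_gap: 44.0
```

```bash
python3 st.py
```

```text
19.825 x to go 0.4 y to go -3.1 z -5.20 F base x -20.0 y -21.6 z 19.7 M x -4.33 y 3.63 z -0.21 gap 44.0
turn [ 0.0016  0.0015 -0.0002] shift in present axes [0. 0. 0.] in goal axes [0. 0. 0.]
```

>>> {"method": "apply_moves", "body": {"plan": [0.0015,0,0,0,0,0,0,0,0,0,0,0,0,0,0,0,0,0,0,0,0,0,0,0,0,0,0,0]}}

```text
clock: 20.32
eef_pos: [581.9, -118.6, -5.2]
eef_rot: [0.175, 1.569, 3.008]
wrist_force: [-25.4, -14.3, 18.0]
finger_gap: 43.7
```

```bash
python3 st.py; python3 -c "
from cell import ticket
print(ticket.sign_off())"; python3 st.py
```

```text
20.325 x to go 0.4 y to go -3.1 z -5.18 F base x -19.8 y -21.3 z 18.0 M x -4.27 y 3.61 z -0.06 gap 43.7
turn [ 0.0004  0.0015 -0.0003] shift in present axes [0. 0. 0.] in goal axes [0. 0. 0.]
the job is handed in; nothing more can be done
None
the job is handed in; nothing more can be done
```

The silver block is standing on the base with its lens away from the blue fence. It is pressed into the corner, still gripped, and the job is handed in at about 20 s.

- **Push and grip at hand-in:** the force readings are about 20 N toward the blue fence, 21 N toward the dark fence and 18 N down. These are wrist readings, so they include some friction. The finger gap was 43.7 mm and the yaw moment was near zero.
- **Fit in the corner:** on both axes the arm stopped moving while the force kept rising. Camera and arm position put both faces within 0.5 mm of the fence planes, and yaw agrees to about 0.2°. The tool had about 0.1° of tilt left from compliance.
- **First grasp missed:** the fingers closed above the block without touching it, because the visible fingertips are about 34 mm short of the reported tool point. I reopened, went lower by what the cameras showed, and the second grasp held.
- **Dark fence 3 mm further than first measured:** I had taken the fence's bottom edge for its top edge, and contact and a recalculation both confirmed the corrected position.
- **One yaw reading disagreed:** a coarse slope of the blue edge read 1.2°. Sub-pixel fits showed about 0.3°, and I corrected that before handing in.
- **Bystanders:** I did not move the red lens, pot, case or penlight. In the last top view they look where they were, though I did not measure them. The arm partly hid the case.

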